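# Backlight on, then take the inspection picture

## Robot

A 6-joint arm with a two-finger parallel gripper is mounted at the origin on the work surface. World frame = base frame: x ahead of the robot, y to its left, z up, the work surface at z = 0. Lengths are in m, angles in rad, forces in N, time in s.
With the tool pointing down it reaches from about 0.425 to 0.95 m from the base axis. Payload 3.5 kg.
Tool frame: the origin (TCP) lies between the finger pads; the fingertips stand 14 mm ahead of it and the grasp point (between the pads) lies 5 mm behind it (ctrl.tip_extent is the distance from the TCP to the fingertips, in m); x points along the fingers, z is the direction in which the jaws open and shut, and the axes are right-handed (so a half turn about x gives the same grasp; the last joint's range is limited). The gripper opens to 85 mm and grips with 20 to 120 N. Pads are 22 mm wide; open, the fingers measure 114 mm over their backs; the gripper's body (76 mm by 85 mm) begins 54 mm behind the grasp point. The pads swing forward as they close: fully open they stand 13 mm farther back than shut.
Start: joints at [-1.334, 0.286, 1.577, -0, 1.279, -0.15], TCP at [0.255, -0.625, 0.245] pointing down, gripper open.
Joint ranges: [-2.77, 2.77], [-0.9, 2.22], [0.21, 2.48], [-1.53, 4.67], [0.24, 2.81], [-2.84, 2.84]. Speed limits (rad/s): [2.79, 2.79, 3.14, 3.14, 3.14, 3.14].

## Interface

Orientations are given as a unit quaternion [x, y, z, w].
In Python, from plant import ctrl gives the robot as it stands.
- The arm moves only by the tool move_arm, never from a script. Its argument "commands" is one flat list of numbers, 4 for each row, row after row: the shift along the tool's x, y, z in units of 25 mm (1.0 is 25 mm), then the turn about the tool's x in units of 5 degrees (1.0 is 5 degrees). A call has 1 to 20 rows; each row shifts and turns the commanded pose from where the row before left it, along the tool's axes as they then stand; what a row does not reach is not made up. A row lasts 1/8 s, in which the tool goes at most 62.5 mm and 10.7 degrees, less where a joint would pass 70% of its speed; a pose out of reach is approached as far as the arm can. A call is refused whole if a number of a shift passes 1 or a number of a turn 1, either way. A call with a gripper value outside its range is refused whole. "jaw" is the finger opening in mm, from 0 to 85.4, set as the call begins (left out, the last holds). The fingers move at their own pace and stop on an object; "force" is the grip in N (left out, the last holds). Time passes only in rows, so rows that do not move let the fingers close. It gives the time, the measured TCP pose, the force and the opening at its end, in the units of the state.
- ctrl.get_state(): the state, without advancing time (a new reading comes with each control period).
- ctrl.read_camera(name): name is "scene" or "top" or "wrist"; returns the picture (480x640x3 uint8, red, green, blue); there is no depth.
- ctrl.get_calibration(name): a dict with "camera_matrix" (3x3 intrinsics, pixels), "k1" (the pictures are not rectified: a ray, as slopes to the right and down, at radius r is drawn at 1 + k1 r^2 times it, then the intrinsics apply), "camera_from_world" (4x4, takes a point from world to camera coordinates); the wrist camera has in their place "mount" (4x4, takes a point from camera to tool coordinates, whose origin is the TCP and whose axes are the tool frame's). Camera axes: x right, y down, z forward; pixel columns grow to the right and rows downward; lengths in m; the calibration is good to about 2 mm. A picture is of the moment at which its call begins: read the wrist's pose just before it. get_calibration takes no time and is no camera call.
- ctrl.sign_off(): hands the job in, once; it reports no verdict.
The state is a dict: "time": time; "qpos": joint angles; "dq": joint speeds; "joint_efforts": joint torques, N m; "eef_pos": TCP position; "tcp_rot": TCP orientation; "contact_force": force on the tool from outside, world axes, zero at the start; "wrist_torque": the same for the moment, N m; "opening": opening from 0.0 (shut) to 1.0 (fully open).
Only numpy, scipy, OpenCV 4.12 (cv2) and the standard library are available. Lean on these libraries where they do the work, as an engineer would, in place of code of your own. Each camera call takes 0.05 s, during which the arm holds its last target.

## Task

Take an inspection picture: switch on the backlight by gently pushing down the raised end of the long rocker until it has tipped fully over, then press the round mushroom button right down and let it come up again, so that the rocker stays on. Use only the fingertips and a light touch; grasp nothing, do not shift or lift the control boxes, do not press the square key, and leave the round nozzle heads where they stand.

Things in the scene. Friction and masses are not known exactly. Their poses are not given: they have to be found in the camera images.
- backlight_box: loose black desk control box, 80 mm (its x) by 70 mm (its y), housing top 32 mm above the bench, about 0.7 kg, on small rubber feet; origin at the centre of its underside, z up, a short cable stub on its +y side. It carries the rocker, which tips about a line along the box's y through the box's centre
- rocker_raised_end (a point): point on the top face of the rocker (grey paddle, 60 mm long along the box's x, 30 mm wide, 8 mm thick), on its centre line 24 mm from the pivot towards the box's +x side, on the end that stands raised at the start and is marked with a small white line (about 47 mm above the bench). Pushed straight down here it sinks about 8.5 mm to its stop, where it is still 6 mm clear of the housing. The point moves with the rocker
- rocker (a joint): tilt of the rocker in rad: 0 off (the +x end raised 0.18 rad), 0.36 fully on (the +x end down by the same angle). It has friction only (about 2 N at the raised end) and stays where it is left; starts at 0 to 0.05
- capture_box: loose black desk control box, 80 mm (its x) by 70 mm (its y), housing top 32 mm above the bench, about 0.7 kg, on small rubber feet; origin at the centre of its underside, z up, a short cable stub on its +y side. It carries the round mushroom button in its middle
- capture_top (a point): centre of the flat top of the round mushroom button (grey, 40 mm across), 50 mm above the bench when up; moves with the button
- capture (a joint): travel of the mushroom button in m: 0 up, 0.007 fully down. A spring raises it: about 1 N to start, 5 N fully down
- freeze_box: loose black desk control box, 80 mm (its x) by 70 mm (its y), housing top 32 mm above the bench, about 0.7 kg, on small rubber feet; origin at the centre of its underside, z up, a short cable stub on its +y side. It carries the square key in its middle; not to be used
- freeze_top (a point): centre of the top of the square key (grey, 22 mm wide), 50 mm above the bench
- freeze (a joint): travel of the square key in m: 0 up, 0.007 fully down, sprung like the mushroom button; must stay up
- head_a: loose round machined nozzle head of dark steel, 40 mm across, 24 mm high, standing on the bench; origin at the centre of its underside, z up. Only to be left alone
- head_b: loose round machined nozzle head of dark steel, 40 mm across, 24 mm high, standing on the bench; origin at the centre of its underside, z up. Only to be left alone
- head_c: loose round machined nozzle head of dark steel, 40 mm across, 24 mm high, standing on the bench; origin at the centre of its underside, z up. Only to be left alone
Things that resemble listed ones, but are neither listed nor needed, are in the scene too. What is shaped like the capture_box but green or purple is not meant.

How it is judged:
On the way, in this order (a step that is already met when the one before it is completed fails the run):
1. the rocker is tipped on, with the mushroom button up (value of joint rocker above 0.29 rad and value of joint capture below 0.002 m), for 0.1 s.
2. the mushroom button is pressed down, the rocker still on (value of joint rocker above 0.29 rad and value of joint capture above 0.005 m), for 0.1 s.
3. the mushroom button is up again (value of joint capture below 0.002 m), for 0.1 s.
At the end, for the whole second after the job is handed in: The rocker stays tipped on (joint above 0.29 of 0.36 rad); the mushroom button and the square key are up (within 2 mm); each control box is within 15 mm and each nozzle head within 10 mm of its start, all upright (0.1 rad) and at rest (all of step 1 and value of joint freeze below 0.002 m and distance of each of backlight_box, capture_box, freeze_box from where it was at the start of the episode below 0.015 m and distance of each of head_a, head_b, head_c from where it was at the start of the episode below 0.01 m and angle between each of backlight_box, capture_box, freeze_box, head_a, head_b, head_c's own z axis and vertical below 0.1 rad and linear speed of each of backlight_box, capture_box, freeze_box, head_a, head_b, head_c below 0.02 m/s); the robot touches nothing.
It fails at once if the mushroom button is pressed while the rocker is off (value of joint rocker below 0.25 rad and value of joint capture above 0.004 m).
It fails at once if the square key is pressed (more than 3 mm) (value of joint freeze above 0.003 m).
It fails at once if a control box is shifted more than 15 mm, or lifted or tipped up by more than 8 mm (distance of any of backlight_box, capture_box, freeze_box from where it was at the start of the episode above 0.015 m or height (world z) of any of backlight_box, capture_box, freeze_box above 0.008 m).
It fails at once if a nozzle head is shifted more than 10 mm, lifted or tipped (distance of any of head_a, head_b, head_c from where it was at the start of the episode above 0.01 m or angle between any of head_a, head_b, head_c's own z axis and vertical above 0.2 rad).
It fails at once if a control box is pushed harder than 25 N (contact force between any of the fingers, the arm and backlight_box above 25 N or contact force between any of the fingers, the arm and capture_box above 25 N or contact force between any of the fingers, the arm and freeze_box above 25 N).
It also fails if it takes over 48 s, if anything falls off the work surface, if the arm or the gripper's body presses on something with over 40 N, if the wrist force passes 120 N, or if a joint passes its speed limit or range.

## Working session

There is one attempt and no reset: what is moved stays moved. The work goes in short steps, Python scripts to look and compute and a tool call to move; the robot and the scene stay as the last step left them, time stands still between calls to the robot, and variables do not carry over. Pictures are saved under pics/ and viewed, and the job is handed in when it is done.

Besides the shell and the picture viewer there is one more tool, called as name(argument=value, ...), one argument or row to a line, values as JSON. move_arm: Moves the arm, as the interface text tells. Its arguments: {"type":"object","properties":{"commands":{"type":"array"},"jaw":{"type":"number"},"force":{"type":"number"}},"required":["commands"]}

```bash
mkdir -p pics
cat > h.py <<'E'
import numpy as np,cv2
from plant import ctrl
def save(n,f): cv2.imwrite(f'pics/{f}.png',cv2.cvtColor(ctrl.read_camera(n),cv2.COLOR_RGB2BGR))
def cal(n): return ctrl.get_calibration(n)
def ray(n,u,v,z):
    c=cal(n);K=np.array(c["camera_matrix"]);k1=c["k1"]
    d=np.array([(u-K[0,2])/K[0,0],(v-K[1,2])/K[1,1]]);s=d.copy()
    for _ in range(30): s=d/(1+k1*(s@s))
    T=np.linalg.inv(np.array(c["camera_from_world"]))
    D=T[:3,:3]@np.array([s[0],s[1],1]);o=T[:3,3]
    return o+D*(z-o[2])/D[2]
def proj(n,p):
    c=cal(n);K=np.array(c["camera_matrix"]);T=np.array(c["camera_from_world"])
    q=T[:3,:3]@np.array(p)+T[:3,3];s=q[:2]/q[2];s=s*(1+c["k1"]*(s@s))
    return K[0,0]*s[0]+K[0,2],K[1,1]*s[1]+K[1,2]
E
python3 - <<'E'
from h import *
s=ctrl.get_state();print(s)
save("scene","s0");save("top","t0");
for n in("scene","top"):print(cal(n))
E
```

```text
{'time': 0.0, 'qpos': array([-1.33400415e+00,  2.87222617e-01,  1.57818511e+00,  8.14761817e-06,
        1.27859575e+00, -1.50010631e-01]), 'dq': array([ 6.99631175e-04,  1.07218282e-03,  9.19637823e-04, -1.18241621e-05,
       -5.49018375e-04, -1.22782417e-03]), 'joint_efforts': array([-2.04452981e-04, -4.05981088e+01, -2.92624193e+01, -1.82135796e-04,
        5.88728028e-03,  1.86964215e-06]), 'eef_pos': array([ 0.25450371, -0.62450601,  0.24390477]), 'tcp_rot': array([ 0.39515752,  0.58740261, -0.39400147,  0.58614977]), 'contact_force': array([0.85745623, 0.3865292 , 0.53765321]), 'wrist_torque': array([ 0.03121646, -0.00594584,  0.04482327]), 'opening': 1.000454792343436}
{'camera_matrix': array([[484.59711905,   0.        , 315.34578631],
       [  0.        , 484.59711905, 236.54500537],
       [  0.        ,   0.        ,   1.        ]]), 'k1': 0.04148242499307663, 'camera_from_world': array([[ 0.3491745 ,  0.93703322, -0.0067752 , -0.25004891],
       [ 0.79221509, -0.2990559 , -0.53194061, -0.41996557],
       [-0.50047219,  0.18037268, -0.84675456,  1.28039328],
       [ 0.        ,  0.        ,  0.        ,  1.        ]])}
{'camera_matrix': array([[433.8284502 ,   0.        , 323.52908191],
       [  0.        , 433.8284502 , 237.60651533],
       [  0.        ,   0.        ,   1.        ]]), 'k1': 0.033479027024856146, 'camera_from_world': array([[ 1.60502017e-02, -9.99863067e-01,  4.02962689e-03,
         5.33808394e-02],
       [-9.80363829e-01, -1.65291356e-02, -1.96503307e-01,
         6.12632603e-01],
       [ 1.96543006e-01, -7.96582739e-04, -9.80494881e-01,
         6.99941473e-01],
       [ 0.00000000e+00,  0.00000000e+00,  0.00000000e+00,
         1.00000000e+00]])}
```

View pics/s0.png

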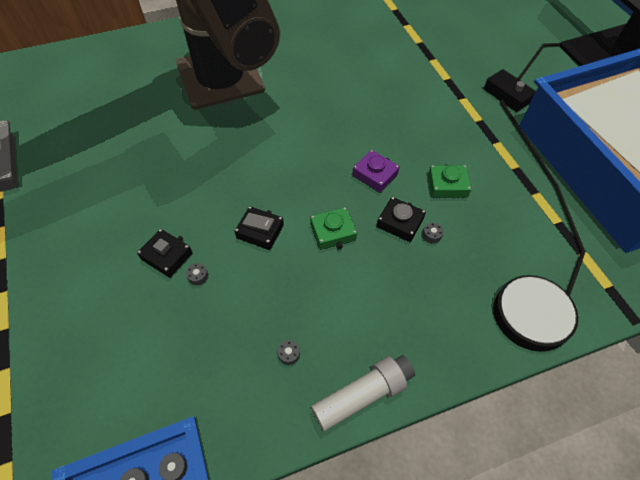

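View pics/t0.png

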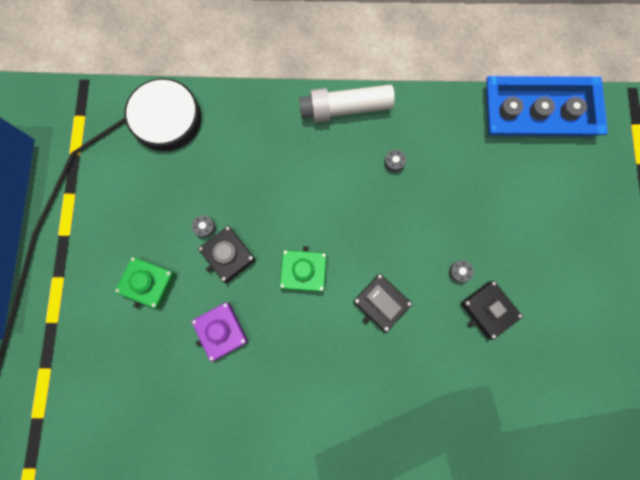

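Run:
```python
import cv2,numpy as np
t=cv2.imread('pics/t0.png')
a=cv2.resize(t[265:345,340:425],None,fx=6,fy=6,interpolation=cv2.INTER_CUBIC)[:480,:400] if 0 else cv2.resize(t[268:338,348:418],(400,400),interpolation=cv2.INTER_CUBIC)
b=cv2.resize(t[217:287,190:260],(400,400),interpolation=cv2.INTER_CUBIC)
cv2.imwrite('pics/c0.png',np.hstack([a,b]))
t=cv2.imread('pics/s0.png')
a=cv2.resize(t[195:255,230:290],(400,400),interpolation=cv2.INTER_CUBIC)
b=cv2.resize(t[188:248,370:430],(400,400),interpolation=cv2.INTER_CUBIC)
cv2.imwrite('pics/c1.png',np.hstack([a,b]))
```

```text
(no output)
```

View pics/c0.png

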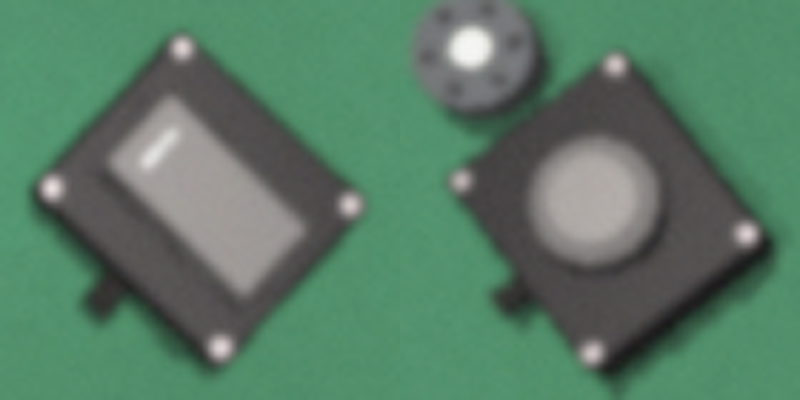

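View pics/c1.png

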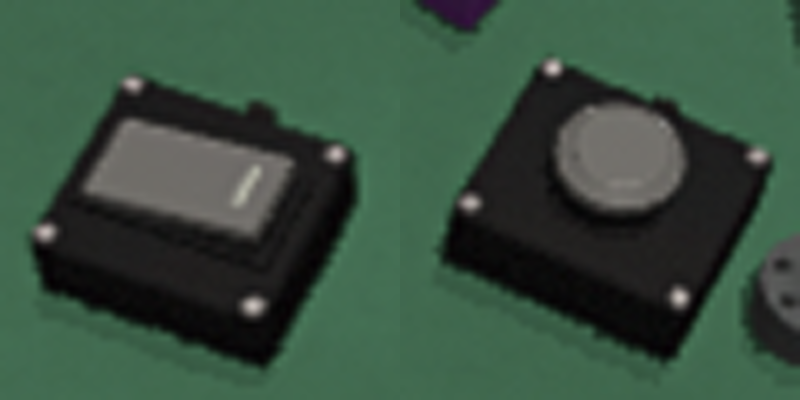

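Candidates (top picture): rocker box (383,303) with the white mark at its upper-left end (376,294). Mushrooms: black (224,252), with decoys green (303,270), green (141,282) and purple (217,331). The square key is at (497,310). I choose the black mushroom box and the only rocker. The crops confirm both: a white line on the rocker's raised end, and a round grey button on black.

```bash
cat > m.py <<'E'
from h import *
def g(n,pts,x0,y0,off,k,z): return [ray(n,x0+(x-off)*k-.4,y0+y*k-.4,z) for x,y in pts]
S={'BLt':("top",[(182,48),(52,188),(350,205),(221,348)],348,268,0,.175,[(160,148)]),
'CPt':("top",[(615,65),(461,182),(746,234),(592,353)],190,217,400,.175,[(597,201)]),
'BLs':("scene",[(133,84),(335,153),(45,233),(253,306)],230,195,0,.15,[(247,187)]),
'CPs':("scene",[(552,68),(758,157),(469,203),(679,297)],370,188,400,.15,[(620,155)])}
for k,(n,p,x0,y0,o,s,q) in S.items():
    w=np.array(g(n,p,x0,y0,o,s,.033)); print(k,w[:,:2].round(4).tolist(),'c',w.mean(0)[:2].round(4))
    d=w[:,None]-w[None]; print(np.sort(np.linalg.norm(d,axis=2)[np.triu_indices(4,1)]).round(4))
    print(' feature',g(n,q,x0,y0,o,s,.049 if 'C' not in k else .05)[0].round(4))
for n,u,v in(("top",497.5,310),("scene",161,245)):print('key',ray(n,u,v,.05))
for n,u,v in(("top",203,226),):print('head',ray(n,u,v,.024))
for n,u,v in(("scene",433,232),):print('head',ray(n,u,v,.024))
c=cal("wrist");print(c)
E
python3 m.py
```

```text
BLt [[0.549, -0.0376], [0.5049, 0.003], [0.5014, -0.0888], [0.4576, -0.0485]] c [ 0.5032 -0.043 ]
[0.0596 0.0599 0.07   0.07   0.0919 0.0921]
 feature [ 0.5166 -0.0285  0.049 ]
CPt [[0.6322, 0.2391], [0.5935, 0.2852], [0.5784, 0.1948], [0.5402, 0.2407]] c [0.5861 0.24  ]
[0.0597 0.0601 0.0694 0.0697 0.0917 0.0919]
 feature [0.5854 0.2383 0.05  ]
BLs [[0.4559, -0.0498], [0.5033, 0.0013], [0.5001, -0.0906], [0.5475, -0.0391]] c [ 0.5017 -0.0445]
[0.06   0.0601 0.0697 0.0699 0.092  0.0922]
 feature [ 0.5165 -0.0298  0.049 ]
CPs [[0.5394, 0.2399], [0.5933, 0.2848], [0.5774, 0.1939], [0.6312, 0.2389]] c [0.5854 0.2394]
[0.0596 0.0597 0.0702 0.0702 0.0918 0.0924]
 feature [0.5874 0.2377 0.05  ]
key [ 0.49236105 -0.2365962   0.05      ]
key [ 0.49467728 -0.23786768  0.05      ]
head [0.63708704 0.28581524 0.024     ]
head [0.64168108 0.28382992 0.024     ]
{'camera_matrix': array([[398.19693467,   0.        , 323.52811982],
       [  0.        , 398.19693467, 231.22282782],
       [  0.        ,   0.        ,   1.        ]]), 'k1': -0.021100358935273504, 'mount': array([[ 4.44457411e-06, -2.60163191e-01,  9.65564661e-01,
        -1.29850333e-01],
       [ 7.91518794e-04, -9.65564357e-01, -2.60163113e-01,
         6.63087212e-02],
       [ 9.99999687e-01,  7.65418890e-04,  2.01632533e-04,
         3.32445224e-04],
       [ 0.00000000e+00,  0.00000000e+00,  0.00000000e+00,
         1.00000000e+00]])}
```

```bash
cat >> h.py <<'E'
from scipy.spatial.transform import Rotation as Ro
def rows(t):
    s=ctrl.get_state();R=Ro.from_quat(s['tcp_rot']).as_matrix();p=s['eef_pos']
    d=R.T@(np.array(t)-p)
    print('tcp',p.round(4),'ext',ctrl.tip_extent,'F',s['contact_force'].round(2),'open',round(s['opening'],3),'t',round(s['time'],2),'q',s['qpos'].round(2))
    print('shift tool units',(d/.025).round(2),'\nR',R.round(3).tolist())
E
python3 - <<'E'
from h import *
rows([.5188,-.0261,.13])
R=Ro.from_quat(ctrl.get_state()['tcp_rot']).as_matrix()
y,z=R[:,1],R[:,2]
print('yaw y',np.degrees(np.arctan2(y[1],y[0])),'z',np.degrees(np.arctan2(z[1],z[0])),'box x',np.degrees(np.arctan2(.733,.68)))
E
```

```text
tcp [ 0.2545 -0.6245  0.244 ] ext 0.014 F [-0.57  0.12 -0.37] open 1.0 t 0.1 q [-1.33  0.29  1.58  0.    1.28 -0.15]
shift tool units [  4.61  18.82 -18.17] 
R [[-0.001, 0.926, 0.377], [0.002, 0.377, -0.926], [-1.0, 0.0, -0.002]]
yaw y 22.163075985973066 z -67.83688019106857 box x 47.14809157923192
```

move_arm(
  commands=[0,0.94,-0.91,0,0,0.94,-0.91,0,0,0.94,-0.91,0,0,0.94,-0.91,0,0,0.94,-0.91,0,0,0.94,-0.91,0,0,0.94,-0.91,0,0,0.94,-0.91,0,0,0.94,-0.91,0,0,0.94,-0.91,0,0,0.94,-0.91,0,0,0.94,-0.91,0,0,0.94,-0.91,0,0,0.94,-0.91,0,0,0.94,-0.91,0,0,0.94,-0.91,0,0,0.94,-0.91,0,0,0.94,-0.91,0,0,0.94,-0.91,0,0,0.94,-0.91,0],
  jaw=0,
)

```text
time: 2.6
eef_pos: [0.5183, -0.0253, 0.2448]
tcp_rot: [0.394, 0.587, -0.395, 0.587]
contact_force: [0.3, 0.5, -0.8]
opening: -0.0
```

move_arm(
  commands=[0.8,0,0,-1,0.8,0,0,-1,0.8,0,0,-1,0.8,0,0,-1,0.8,0,0,-1,0,0,0,0,0,0,0,0],
)

```text
time: 3.48
eef_pos: [0.5186, -0.0265, 0.1459]
tcp_rot: [0.259, 0.658, -0.259, 0.658]
contact_force: [0.8, 0.4, 0.3]
opening: -0.001
```

Run:
```python
from h import *
rows([.5188,-.0261,.068])
save("wrist","w1")
```

```text
tcp [ 0.5186 -0.0265  0.1459] ext 0.014 F [0.85 0.38 0.35] open -0.001 t 3.48 q [-0.25  0.05  2.04  0.    1.05  0.5 ]
shift tool units [ 3.12  0.02 -0.01] 
R [[0.001, 0.681, 0.732], [-0.0, 0.732, -0.681], [-1.0, 0.0, 0.001]]
```

View pics/w1.png

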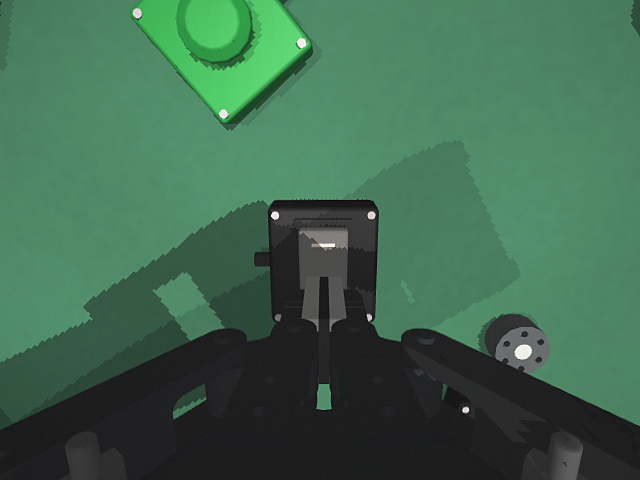

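The wrist picture shows the rocker box squarely ahead of the fingertips: white mark at (323,244), closed tips at (323,277), laterally centred on the paddle. Next I descend to just above it.

move_arm(
  commands=[0.8,0,0,0,0.8,0,0,0,0.8,0,0,0,0.6,0,0,0,0.16,0,0,0,0,0,0,0],
)

```text
time: 4.28
eef_pos: [0.5186, -0.0265, 0.0667]
tcp_rot: [0.258, 0.658, -0.258, 0.658]
contact_force: [-1.4, -0.2, 0.6]
opening: -0.0
```

move_arm(
  commands=[0.06,0,0,0,0.06,0,0,0,0.06,0,0,0,0.06,0,0,0,0,0,0,0],
)

```text
time: 4.9
eef_pos: [0.5186, -0.0263, 0.0606]
tcp_rot: [0.258, 0.658, -0.258, 0.659]
contact_force: [0.7, 0.9, 1.1]
opening: 0.003
```

move_arm(
  commands=[0.06,0,0,0,0.06,0,0,0,0.06,0,0,0,0,0,0,0],
)

```text
time: 5.4
eef_pos: [0.5187, -0.0264, 0.056]
tcp_rot: [0.258, 0.658, -0.258, 0.659]
contact_force: [2.3, 2.6, 1.6]
opening: -0.001
```

move_arm(
  commands=[0.03,0,0,0,0.03,0,0,0,0,0,0,0],
)

```text
time: 5.78
eef_pos: [0.5187, -0.0264, 0.0545]
tcp_rot: [0.258, 0.658, -0.258, 0.659]
contact_force: [2.6, 2.1, 3.5]
opening: 0.001
```

move_arm(
  commands=[0.03,0,0,0,0,0,0,0],
)

```text
time: 6.02
eef_pos: [0.5187, -0.0264, 0.0539]
tcp_rot: [0.258, 0.658, -0.258, 0.659]
contact_force: [3.4, 2.9, 4.6]
opening: 0.003
```

move_arm(
  commands=[0.03,0,0,0,0,0,0,0],
)

```text
time: 6.28
eef_pos: [0.5188, -0.0265, 0.0538]
tcp_rot: [0.258, 0.658, -0.258, 0.659]
contact_force: [1.2, 3.0, 8.2]
opening: 0.0
```

move_arm(
  commands=[0.02,0,0,0,0,0,0,0],
)

```text
time: 6.52
eef_pos: [0.5189, -0.0265, 0.0537]
tcp_rot: [0.258, 0.658, -0.258, 0.658]
contact_force: [0.3, 3.5, 10.1]
opening: -0.001
```

Run:
```python
from h import *
rows([.586,.2385,.15])
save("scene","s2");save("wrist","w2")
t=cv2.imread('pics/s2.png');cv2.imwrite('pics/s2c.png',cv2.resize(t[180:260,220:320],(800,600)[:2],interpolation=cv2.INTER_CUBIC))
```

```text
tcp [ 0.5189 -0.0265  0.0537] ext 0.014 F [ 0.3   3.53 10.14] open -0.001 t 6.53 q [-0.25  0.2   2.08  0.    0.87  0.5 ]
shift tool units [-3.85  9.6  -5.24] 
R [[0.001, 0.68, 0.733], [-0.0, 0.733, -0.68], [-1.0, 0.0, 0.0]]
```

View pics/s2c.png

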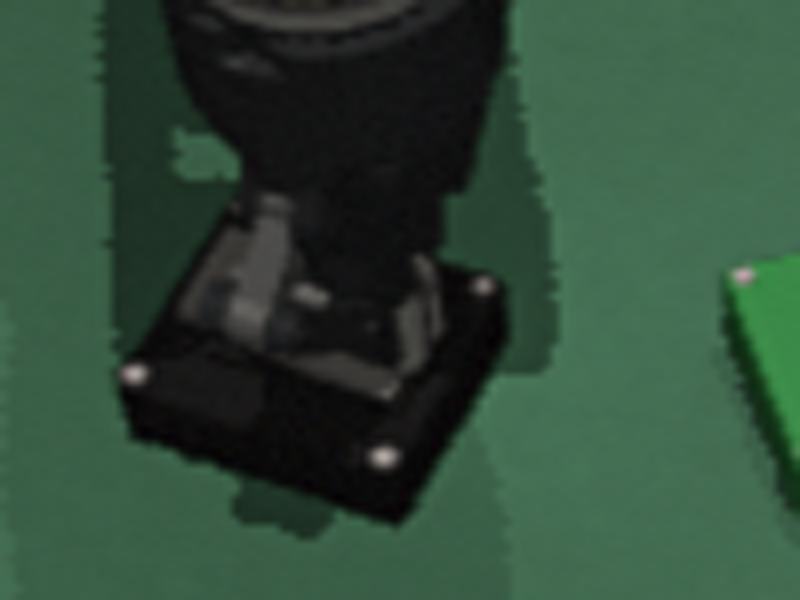

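View pics/w2.png

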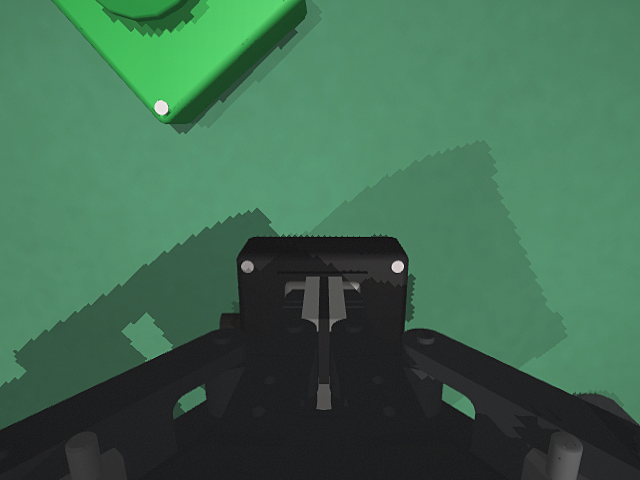

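The scene picture shows the paddle's far end raised and the pressed end low, about (390,385) in the crop. The force climbs with no further motion, so the rocker is at its stop. I lift straight up and check.

move_arm(
  commands=[-0.1,0,0,0,-0.3,0,0,0,-0.8,0,0,0,-0.9,0,0,0,-0.9,0,0,0,-0.85,0,0,0,0,0,0,0],
)

```text
time: 7.5
eef_pos: [0.5186, -0.0269, 0.1497]
tcp_rot: [0.258, 0.658, -0.258, 0.659]
contact_force: [0.8, 0.6, -0.3]
opening: 0.003
```

Run:
```python
from h import *
rows([.586,.2385,.15])
save("wrist","w3")
t=cv2.imread('pics/w1.png')[190:330,240:410];u=cv2.imread('pics/w3.png')[190:330,240:410]
cv2.imwrite('pics/w3c.png',cv2.resize(np.hstack([t,u]),(800,330),interpolation=cv2.INTER_CUBIC))
```

```text
tcp [ 0.5186 -0.0269  0.1497] ext 0.014 F [ 0.76  0.55 -0.32] open 0.003 t 7.5 q [-0.25  0.04  2.04 -0.    1.06  0.5 ]
shift tool units [-0.02  9.62 -5.24] 
R [[0.002, 0.68, 0.733], [-0.001, 0.733, -0.68], [-1.0, 0.0, 0.002]]
```

View pics/w3c.png

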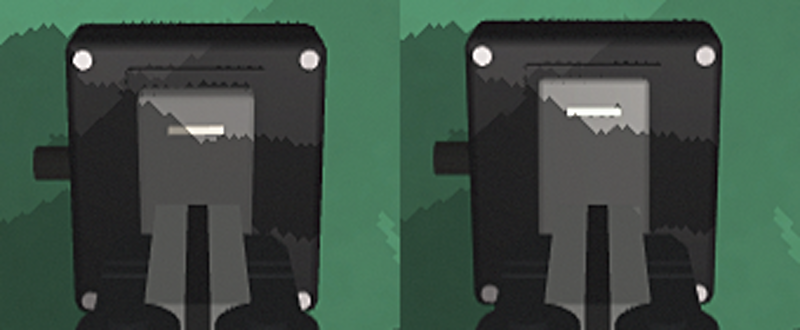

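Before and after, the marked end has dropped: it is narrower and shifted from row 130 to 111 in the crop. The box has not moved. I go above the capture button and recheck the angle from the scene camera before pressing.

move_arm(
  commands=[0,0.8,-0.44,0,0,0.8,-0.44,0,0,0.8,-0.44,0,0,0.8,-0.44,0,0,0.8,-0.44,0,0,0.8,-0.44,0,0,0.8,-0.44,0,0,0.8,-0.44,0,0,0.8,-0.44,0,0,0.8,-0.44,0,0,0.8,-0.42,0,0,0.8,-0.4,0,0,0,0,0],
)

```text
time: 9.18
eef_pos: [0.5862, 0.2399, 0.1486]
tcp_rot: [0.258, 0.658, -0.257, 0.659]
contact_force: [0.6, 0.2, -0.7]
opening: -0.001
```

Run:
```python
from h import *
rows([.586,.2385,.07])
save("scene","s4");save("wrist","w4")
t=cv2.imread('pics/s0.png')[195:255,230:290];u=cv2.imread('pics/s4.png')[195:255,230:290]
cv2.imwrite('pics/s4c.png',cv2.resize(np.hstack([t,u]),(800,400),interpolation=cv2.INTER_CUBIC))
```

```text
tcp [0.5862 0.2399 0.1486] ext 0.014 F [ 0.56  0.23 -0.67] open -0.001 t 9.18 q [ 0.23  0.29  1.76 -0.    1.09  0.97]
shift tool units [ 3.14 -0.05  0.03] 
R [[0.0, 0.678, 0.735], [0.0, 0.735, -0.678], [-1.0, 0.0, 0.0]]
```

View pics/s4c.png

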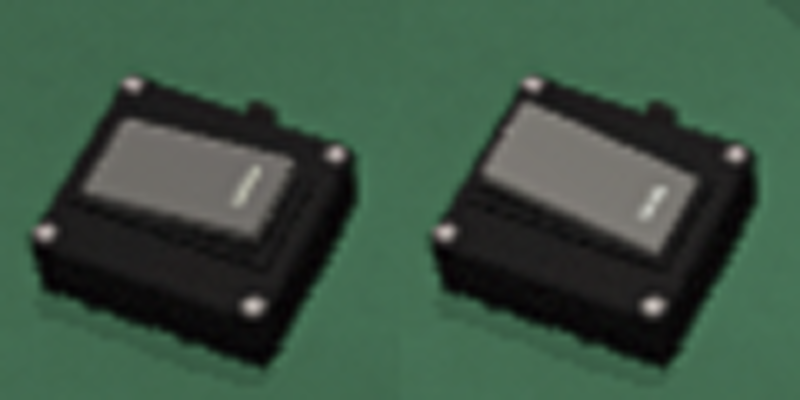

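View pics/w4.png

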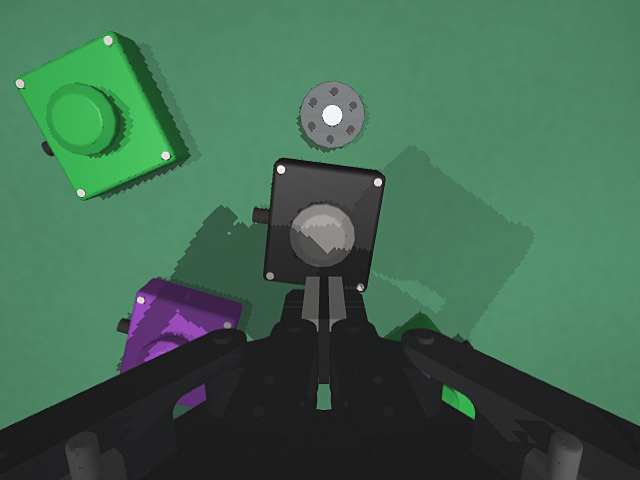

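Run:
```python
from h import *
c=np.array([.5025,-.0437]);x=np.array([.68,.733]);y=np.array([-.733,.68])
for a in(-.18,-.13,.11,.15,.18):
    # top face 8mm above?? pivot: half-thickness offset 4mm about z .0387
    o=[]
    for r,w in((-30,15),(-30,-15),(30,15),(30,-15)):
        X=r*np.cos(a)+4*np.sin(a);Z=38.7-r*np.sin(a)+4*np.cos(a)
        p=c+X/1000*x+w/1000*y;u,v=proj("scene",[*p,Z/1000]);o.append((round((u-230+.4)/.15),round((v-195+.4)/.15)))
    print(a,o)
w=cal("wrist");K=w["camera_matrix"];s=ctrl.get_state();R=Ro.from_quat(s['tcp_rot']).as_matrix()
M=np.eye(4);M[:3,:3]=R;M[:3,3]=s['eef_pos'];T=M@w["mount"]
for u,v,z in((322,236,.05),(281,170,.033),(378,182,.033),(270,276,.033),(361,287,.033),(332,115,.024)):
    D=T[:3,:3]@[(u-K[0,2])/K[0,0],(v-K[1,2])/K[1,1],1];o=T[:3,3];print((o+D*(z-o[2])/D[2]).round(4))
```

```text
-0.18 [(127, 118), (83, 193), (297, 158), (254, 235)]
-0.13 [(126, 115), (82, 190), (298, 161), (256, 238)]
0.11 [(126, 103), (81, 178), (303, 176), (261, 252)]
0.15 [(126, 101), (82, 176), (304, 178), (262, 254)]
0.18 [(127, 100), (82, 175), (304, 179), (262, 256)]
[0.5866 0.2398 0.05  ]
[0.5934 0.2842 0.033 ]
[0.6322 0.2383 0.033 ]
[0.5396 0.2395 0.033 ]
[0.5784 0.193  0.033 ]
[0.6384 0.2869 0.024 ]
```

The measured paddle corners match full tip (+0.18 rad) to within a few crop pixels. The button is at (0.586, 0.239), directly under the TCP. Pressing now.

move_arm(
  commands=[0.8,0,0,0,0.8,0,0,0,0.8,0,0,0,0.6,0,0,0,0.2,0,0,0,0,0,0,0],
)

```text
time: 10.02
eef_pos: [0.5858, 0.2383, 0.0683]
tcp_rot: [0.258, 0.658, -0.258, 0.658]
contact_force: [0.6, 0.5, -0.4]
opening: -0.0
```

move_arm(
  commands=[0.08,0,0,0,0.08,0,0,0,0.06,0,0,0,0.06,0,0,0,0,0,0,0],
)

```text
time: 10.65
eef_pos: [0.5861, 0.2384, 0.062]
tcp_rot: [0.258, 0.658, -0.258, 0.658]
contact_force: [0.9, 0.5, 2.1]
opening: 0.002
```

move_arm(
  commands=[0.06,0,0,0,0.06,0,0,0,0.04,0,0,0,0,0,0,0],
)

```text
time: 11.15
eef_pos: [0.5861, 0.2384, 0.0579]
tcp_rot: [0.258, 0.658, -0.258, 0.658]
contact_force: [0.1, 0.2, 4.3]
opening: 0.002
```

move_arm(
  commands=[0.04,0,0,0,0,0,0,0],
)

```text
time: 11.4
eef_pos: [0.5861, 0.2384, 0.057]
tcp_rot: [0.258, 0.658, -0.258, 0.658]
contact_force: [-0.0, 0.3, 5.5]
opening: -0.002
```

move_arm(
  commands=[0.03,0,0,0,0,0,0,0],
)

```text
time: 11.65
eef_pos: [0.5861, 0.2384, 0.057]
tcp_rot: [0.258, 0.658, -0.258, 0.658]
contact_force: [-1.4, -0.7, 8.4]
opening: 0.003
```

The button bottoms out (TCP stops at 0.057, force rises from 5.5 N to 8.4 N). Holding briefly, then lifting and retreating.

move_arm(
  commands=[0,0,0,0,-0.1,0,0,0,-0.2,0,0,0,-0.3,0,0,0,-0.8,0,0,0,-0.9,0,0,0,-0.9,0,0,0,-0.9,0,0,0,-0.9,0,0,0,0,0,0,0,0,0,0,0],
)

```text
time: 13.02
eef_pos: [0.5852, 0.2381, 0.1802]
tcp_rot: [0.258, 0.659, -0.258, 0.658]
contact_force: [-0.5, 0.4, -0.4]
opening: -0.004
```

Run:
```python
from h import *
rows([.586,.2385,.07])
save("top","t5");save("scene","s5");save("wrist","w5")
t=cv2.imread('pics/s5.png')
cv2.imwrite('pics/s5c.png',cv2.resize(t[180:260,220:320],(800,600),interpolation=cv2.INTER_CUBIC))
a=cv2.imread('pics/s0.png');cv2.imwrite('pics/d5.png',cv2.absdiff(a,t))
```

```text
tcp [0.5852 0.2381 0.1802] ext 0.014 F [-0.53  0.41 -0.38] open -0.004 t 13.03 q [ 0.23  0.25  1.74 -0.    1.15  0.97]
shift tool units [4.41 0.04 0.02] 
R [[-0.001, 0.68, 0.733], [-0.0, 0.733, -0.68], [-1.0, -0.001, -0.001]]
```

View pics/s5c.png

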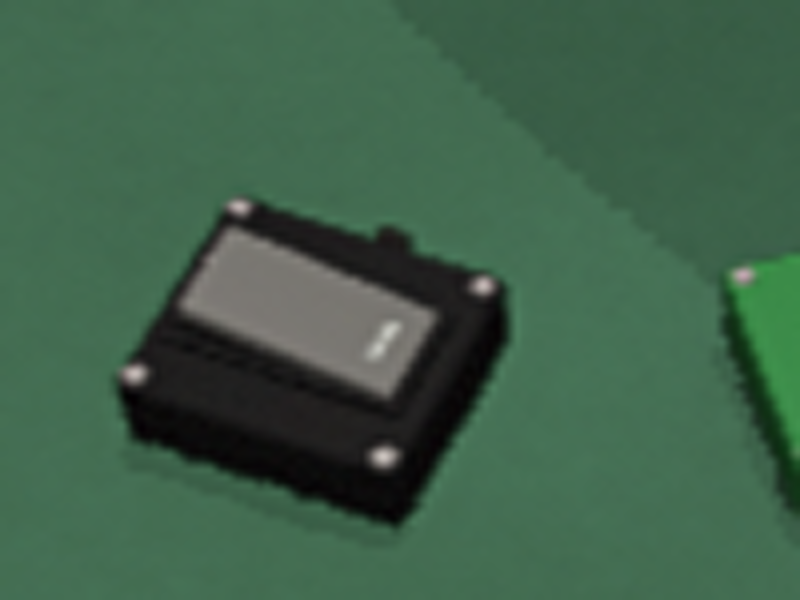

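View pics/w5.png

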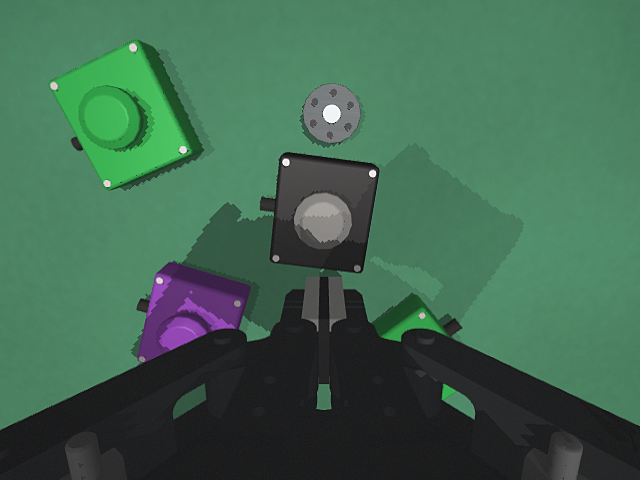

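View pics/d5.png

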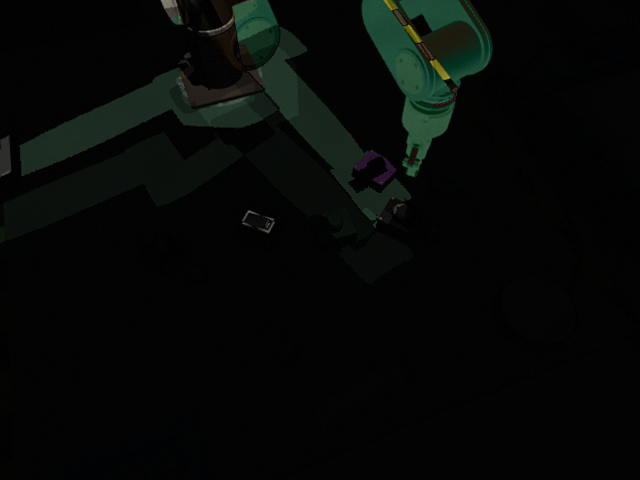

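The rocker is still tipped on (white mark at (383,340) in the crop). The mushroom button stands up at (323,220) in the wrist picture. The difference picture shows only the rocker, the arm and its shadows changed.

Run:
```python
from h import *
print(ctrl.sign_off())
```

```text
the job is handed in; nothing more can be done
None
```

The backlight rocker is tipped on and stayed on, and the mushroom button on the black box was pressed right down and let up again. I handed the job in at about 13 s; sign-off gives no verdict, so the checks below are my own.

- **Rocker:** I pushed the marked end down with the closed fingertips. It stopped moving as the force rose to about 10 N. In the scene picture its corners matched a full tip, to within a few pixels of an enlarged crop.
- **Mushroom button:** It bottomed out after 7 mm, with the force rising to about 8 N. I then lifted clear, and the measured force was back to zero within noise. I judged the button to be up only by eye, from the wrist picture.
- **Everything else:** The before-and-after scene pictures differ only at the rocker, the arm and the shadows, so I saw no shift of the boxes or nozzle heads. The square key was never approached.

No check failed. The cameras disagreed by 1–2 mm on the box and button positions and up to about 5 mm on one nozzle head; none of this affected the presses.

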